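Fold down the divider hook and hang up the tube carrier

ROBOT

A 6-joint arm with a two-finger parallel gripper is mounted at the origin on the work surface. World frame = base frame: x ahead of the robot, y to its left, z up, the work surface at z = 0. Lengths are in mm, angles in rad, forces in N, time in s.
With the tool pointing down it reaches from about 350 to 875 mm from the base axis. Payload 4.2 kg.
Tool frame: the origin (TCP) lies midway between the tips of the shut fingers; the grasp point (between the pads) lies 19 mm behind it (arm.grip_depth is the distance from the TCP to the grasp point, in mm); z points along the fingers, x is the direction in which the jaws open and shut, and the axes are right-handed (so a half turn about z gives the same grasp; the last joint's range is limited). The gripper opens to 85 mm and grips with 20 to 120 N. Pads are 22 mm wide; open, the fingers measure 114 mm over their backs; the gripper's body (76 mm by 85 mm) begins 54 mm behind the grasp point. The pads swing forward as they close: fully open they stand 13 mm farther back than shut.
Start: joints at [-0.935, 0.385, 0.008, 0, -1.194, -0.259], TCP at [229.98, -581.127, 209.212] pointing down, gripper open.
Joint ranges: [-3.14, 3.14], [-1.21, 2.06], [-1.07, 1.41], [-3.16, 2.05], [-2.99, -0.16], [-3.1, 3.1]. Speed limits (rad/s): [2.79, 2.79, 3.14, 3.14, 3.14, 3.14].

INTERFACE

Orientations are given as a unit quaternion [x, y, z, w].
In Python, from bench import arm, eyes, find_in, silhouettes gives the robot as it stands. The module is installed in compiled form; this text tells all that it offers.
- The arm moves only by the tool play_rows, never from a script. Its arguments are lists of equal length, an entry for each row: "offset": the shift along the world's x, y, z in mm, a list of three; "turn": the turn about the world's z in rad. In form: {"offset": [[x, y, z], ...], "turn": [turn, ...]}. A call has 1 to 12 rows; each row shifts and turns the pose as measured when the row begins; what a row does not reach is not made up. A row lasts 1/10 s, in which the tool goes at most 50 mm and 8.59 degrees, less where a joint would pass 70% of its speed; a pose out of reach is approached as far as the arm can. A call is refused whole if a number of a shift passes 50 or a number of a turn 0.15, either way. A call with a gripper value outside its range is refused whole. "grip" is the gripper's target within -1 to 1 (fully open at 1, half-way at 0, shut at -1), set as the call begins (left out, the last holds). The fingers move at their own pace and stop on an object; the grip force is fixed at half the most. Time passes only in rows, so rows that do not move let the fingers close. It gives the time, the measured TCP pose, the force and the opening at its end, in the units of the state.
- arm.read_state(): the state, without advancing time (a new reading comes with each control period).
- eyes.get_image(name): name is "scene" or "top" or "wrist"; returns (picture, depth): 420x560x3 uint8, red, green, blue; 420x560 float32, mm along the optical axis (not along the pixel's ray), 0 where there is no reading.
- eyes.camera_params(name): a dict with "camera_matrix" (3x3 intrinsics, pixels), "camera_from_world" (4x4, takes a point from world to camera coordinates). Camera axes: x right, y down, z forward; pixel columns grow to the right and rows downward; lengths in mm; the calibration is good to about 2 mm. The wrist camera is an equidistant fisheye: a pixel r from the principal point sees the ray r / f radians off the axis. A picture is of the moment at which its call begins: read the wrist's pose just before it. camera_params takes no time and is no camera call; for the wrist camera it gives the pose at the moment of the call.
- arm.job_done(): hands the job in, once; it reports no verdict.
Trained networks look in the newest picture that a camera, given by its name, has taken for a name from the list of things; names that differ only in an ending like _2 or _b are one class to them, and where a whole thing is asked for, a point or a joint stands for the part that bears it (a point fixed in the world has none). Each returns a list of dicts, best first, with "score" (0 to 1); they miss things now and then, are a little off and sometimes report something else, mostly with a low value. They report only what shows in the picture. A call takes as long as a camera call.
- find_in(camera, query): "bbox" ([centre column, centre row, width, height] in pixels, round what is visible of it).
- silhouettes(camera, query): "mask" (420x560 bool, what is visible of it) and "bbox" ([centre column, centre row, width, height] in pixels, round what is visible of it).
The state is a dict: "clock": time; "joints": joint angles; "joint_vel": joint speeds; "joint_efforts": joint torques, N m; "position": TCP position; "ee_rot": TCP orientation; "contact_force": force on the tool from outside, world axes, zero at the start; "wrist_torque": the same for the moment, N m; "gripper_width": finger opening in mm.
Only numpy, scipy, OpenCV 4.12 (cv2) and the standard library are available. Lean on these libraries where they do the work, as an engineer would, in place of code of your own. Each camera call takes 0.05 s, during which the arm holds its last target. There are 200 camera calls.

TASK

First fold the flat two-prong hook on the desk divider all the way down until it sticks straight out. Then lift the tube carrier out of its narrow stand (its guide plates leave only the ends of the handle bar free), stand it upright on the free desk and let go, then take it again so that your fingers clear the prongs and hang it on the hook, with the bar resting across both prongs and nothing holding it. Keep the carrier upright throughout and leave the tube rack, the jar and the cup where they are.

Things in the scene. Friction and masses are not known exactly. Their poses are not given: they have to be found in the camera images.
- divider: Fixed grey upright panel on the desk carrying the hook: 200 mm wide (y), 18 mm thick (x, so its front face is at x = -9 mm), 215 mm high. Origin at the centre of its underside; -x points straight out of its front, to the robot's right or turned up to 35 degrees from there to face away from the robot; z up.
- hook_seat (a point): Where the carrier's bar belongs: a point fixed to the divider, level with the upper face of the folded-out prongs, midway between them, 50 mm in front of the divider's front face and 170 mm above the desk. Axes as the divider's: -x points out along the folded-out prongs, y along the divider, z up.
- hook (a joint): Angle of the steel two-prong hook on the divider's front: 0 folded up flat and upright, 1.571 fully down, sticking straight out (a stop). Friction of about 0.13 N m holds any angle. Two flat prongs 95 mm long, 16 mm wide, 8 mm thick, centred 32 mm either side of the middle, joined only within 16 mm of the hinge. A lip 5 mm thick at each end stands 6 mm above the prong when folded out.
- hook_hinge (a point): Middle of the hook's horizontal hinge axis (along y), fixed to the divider 12 mm before its front face, 166 mm above the desk; axes as the divider's. Folded up, the prong ends stand 95 mm above it, 46 mm above the divider's top edge, with 8 mm between prongs and panel: they can be pushed outward from behind, over the top edge, then pressed down.
- carrier_mid (a point): Centre, 63 mm above its foot, of the loose white tube carrier, 126 mm high, about 0.3 kg. Body 40 (x) by 80 (y) by 50 mm high with fixed tubes up to 72 mm above the foot; then a stem 26 mm wide (y), 10 mm thick, and on top a T handle bar 68 mm long (y), 22 mm thick (x), 22 mm high; bar centre 52 mm above this point. A half turn about z looks the same.
- carrier_bar (a point): The middle of the underside of the carrier's handle bar, 104 mm above its foot, with the carrier's axes.
- stand: Fixed grey stand holding the carrier at the start, axes as the carrier's. Origin at the centre of its underside; 62 (x) by 110 mm (y), floor 10 mm thick, end lips 22 mm high. Two guide plates 56 mm wide (y), 136 mm high, as high as the bar's top, leave 13 mm beside each face of the bar: no room for fingers there; the bar's two ends (y) are free.
- tube_rack: Bystander: loose rack with capped tubes, 80 mm (x) by 150 mm (y), 92 mm high; origin at the centre of its underside.
- jar: Bystander: loose closed specimen jar, diameter 56 mm, 95 mm high; origin at the centre of its underside.
- cup: Bystander: loose open white cup, diameter 70 mm, 75 mm high; origin at the centre of its underside.

How it is judged (in metres and radians):
On the way, in this order (a step that is already met when the one before it is completed fails the run):
1. the hook is folded fully down (joint above 1.45 rad) (value of joint hook above 1.45 rad), for 0.2 s.
2. the carrier stands upright on the desk itself, outside its stand, let go and at rest (height (world z) of carrier_mid between 0.057 and 0.068 m and angle between carrier_mid's own z axis and vertical below 0.1 rad and horizontal distance between carrier_mid and stand above 0.06 m and contact force between the fingers and carrier below 0.1 N and linear speed of carrier below 0.03 m/s), for 0.2 s.
At the end, for the whole second after the job is handed in: Hook fully out (above 1.45 rad); carrier hanging on it, let go, at rest, within 0.15 rad of upright; its bar underside within 32 mm of hook_seat along the prongs, 12 mm along the divider, 10 mm below to 7 mm above, and the bar within 0.35 rad of the divider's direction (value of joint hook above 1.45 rad and x of carrier_bar in the frame of hook_seat between -0.032 and 0.032 m and y of carrier_bar in the frame of hook_seat between -0.012 and 0.012 m and z of carrier_bar in the frame of hook_seat between -0.01 and 0.007 m and angle between the y axis of carrier_mid and the y axis of hook_seat, either way round below 0.35 rad and angle between carrier_mid's own z axis and vertical below 0.15 rad and linear speed of carrier below 0.05 m/s and angular speed of carrier below 0.6 rad/s); the robot touches nothing.
It fails at once if the carrier is tipped more than 0.5 rad (angle between carrier_mid's own z axis and vertical above 0.5 rad).
It fails at once if the tube rack is moved more than 30 mm (distance of tube_rack from where it was at the start of the episode above 0.03 m).
It fails at once if the jar is moved more than 30 mm (distance of jar from where it was at the start of the episode above 0.03 m).
It fails at once if the cup is moved more than 30 mm (distance of cup from where it was at the start of the episode above 0.03 m).
It also fails if it takes over 69 s, if anything falls off the work surface, if the arm or the gripper's body presses on something with over 40 N, if the wrist force passes 120 N, or if a joint passes its speed limit or range.

## Working session

There is one attempt and no reset: what is moved stays moved. The work goes in short steps, Python scripts to look and compute and a tool call to move; the robot and the scene stay as the last step left them, time stands still between calls to the robot, and variables do not carry over. Pictures are saved under pics/ and viewed, on a budget of 10 in all, crops included, one or two more only if the job needs it, and the job is handed in when it is done.

Besides the shell and the picture viewer there is one more tool, called after ">>>" in YAML: its name, and indented under it one key for each argument. play_rows: Moves the arm, as the interface text tells. Its arguments: {"type":"object","properties":{"offset":{"type":"array","items":{"type":"array","items":{"type":"number"}}},"turn":{"type":"array","items":{"type":"number"}},"grip":{"type":"number"}},"required":["offset","turn"]}

```bash
mkdir -p pics
cat > h.py <<'E'
import numpy as np, cv2
from bench import arm, eyes, find_in, silhouettes
def cloud(name):
    im,d=eyes.get_image(name); P=eyes.camera_params(name); K=P["camera_matrix"]; T=np.linalg.inv(P["camera_from_world"])
    v,u=np.mgrid[:420,:560]
    if name=="wrist":
        x=(u-K[0,2])/K[0,0]; y=(v-K[1,2])/K[1,1]; r=np.hypot(x,y)+1e-9
        s=np.tan(np.minimum(r,1.5))/r; x=x*s;y=y*s
    else:
        x=(u-K[0,2])/K[0,0]; y=(v-K[1,2])/K[1,1]
    p=np.stack([x*d,y*d,d],-1)@T[:3,:3].T+T[:3,3]
    p[d==0]=np.nan
    return im,d,p
E
python3 - <<'E'
from h import *
c={}
for n in("scene","top"):
    im,d,p=cloud(n); cv2.imwrite(f"pics/{n}0.png",im[:,:,::-1]); np.save(f"{n}_p.npy",p)
    P=eyes.camera_params(n); print(n,np.linalg.inv(P["camera_from_world"]).round(2).tolist(),P["camera_matrix"][0,0])
    for q in("divider","hook","carrier_mid","stand","tube_rack","jar","cup"):
        for s in silhouettes(n,q)[:1]:
            m=s["mask"]; pts=p[m]; pts=pts[~np.isnan(pts[:,0])]
            print(q,round(s["score"],2),np.round(s["bbox"]),np.percentile(pts,[2,50,98],axis=0).round().tolist() if len(pts) else None)
s=arm.read_state();print(s)
E
```

```text
scene [[0.83, 0.44, -0.34, 948.62], [0.56, -0.65, 0.51, -583.88], [-0.0, -0.62, -0.79, 979.2], [0.0, 0.0, 0.0, 1.0]] 532.1494473665314
divider 0.79 [364. 141.  94.  93.] [[491.0, 219.0, 9.0], [586.0, 248.0, 130.0], [675.0, 279.0, 248.0]]
hook 0.16 [190. 228.  28.  44.] [[343.0, -152.0, 2.0], [390.0, -134.0, 70.0], [405.0, -101.0, 99.0]]
carrier_mid 0.9 [155. 302.  32.  66.] [[449.0, -339.0, 19.0], [467.0, -322.0, 119.0], [485.0, -269.0, 140.0]]
stand 0.58 [166. 308.  63.  76.] [[430.0, -354.0, 1.0], [488.0, -307.0, 66.0], [495.0, -249.0, 139.0]]
tube_rack 0.69 [291. 291.  78.  84.] [[603.0, -194.0, 7.0], [648.0, -131.0, 57.0], [683.0, -48.0, 95.0]]
jar 0.7 [190. 230.  28.  43.] [[359.0, -152.0, 8.0], [391.0, -135.0, 71.0], [405.0, -106.0, 99.0]]
cup 0.73 [396. 260.  36.  44.] [[753.0, 24.0, 3.0], [783.0, 67.0, 50.0], [815.0, 89.0, 78.0]]
top [[0.01, -0.99, 0.1, 474.89], [-1.0, -0.01, 0.0, 0.51], [-0.0, -0.1, -0.99, 1032.91], [0.0, 0.0, 0.0, 1.0]] 509.18463031248785
divider 0.92 [138. 196.  71. 121.] [[485.0, 218.0, 8.0], [576.0, 248.0, 182.0], [673.0, 341.0, 261.0]]
hook 0.64 [137. 1
[... 596 characters left out ...]

{'clock': 0.8, 'joints': array([-9.35403646e-01,  3.84664867e-01,  7.91007101e-03,  1.98731526e-05,
       -1.19401718e+00, -2.58587135e-01]), 'joint_vel': array([-0.00022676,  0.00025209,  0.00083597, -0.00136558, -0.00010663,
       -0.00031193]), 'joint_efforts': array([ 2.94019374e-04, -3.92031991e+01,  1.88604695e+01,  4.19026181e+00,
       -2.68192416e-04, -5.69777995e-06]), 'position': array([ 229.97278146, -581.12994367,  209.24020671]), 'ee_rot': array([ 5.62157094e-01,  8.27030472e-01, -1.27569608e-05,  8.41549265e-06]), 'contact_force': array([-0.14584057,  0.08360889,  0.31739399]), 'wrist_torque': array([0.00407147, 0.06421605, 0.00691105]), 'gripper_width': 85.24962706845952}
```

Run:
```python
from h import *
a=cv2.imread("pics/scene0.png");b=cv2.imread("pics/top0.png")
c=np.vstack([np.hstack([cv2.resize(a[80:260,280:460],(400,400),interpolation=2),cv2.resize(b[120:270,70:220],(400,400),interpolation=2)])])
cv2.imwrite("pics/c0.png",c)
for n in("scene","top"):
    p=np.load(f"{n}_p.npy"); x,y,z=p[...,0],p[...,1],p[...,2]
    with np.errstate(all='ignore'):
        for nm,m in (("divtop",(abs(z-215)<5)&(x>440)&(y>150)&(x<720)),("prongs",(z>228)&(x>440)&(y>150)&(x<720)),("carrier/plates",(abs(z-137)<4)&(y<-220)&(x>400)&(x<520))):
            q=p[m][:,:2].astype(np.float32)
            if len(q)>5: print(n,nm,len(q),cv2.minAreaRect(q),cv2.fitLine(q,cv2.DIST_HUBER,0,.01,.01).ravel().round(3), np.percentile(p[m],[3,97],axis=0).round().tolist())
```

```text
scene divtop 626 ((582.8735961914062, 248.42149353027344), (201.7734375, 46.666778564453125), 15.620128631591797) [9.63000e-01 2.69000e-01 5.86643e+02 2.55635e+02] [[490.0, 223.0, 211.0], [674.0, 286.0, 219.0]]
scene prongs 251 ((590.0950927734375, 227.88331604003906), (79.30049896240234, 17.782602310180664), 14.472434997558594) [9.63000e-01 2.69000e-01 5.91408e+02 2.25096e+02] [[553.0, 212.0, 229.0], [628.0, 240.0, 264.0]]
scene carrier/plates 627 ((461.4409484863281, -299.00360107421875), (62.13364791870117, 68.00203704833984), 7.862037658691406) [ 9.60000e-02 -9.95000e-01  4.63205e+02 -3.00072e+02] [[432.0, -330.0, 134.0], [491.0, -269.0, 140.0]]
top divtop 1483 ((584.4669189453125, 247.61428833007812), (200.24562072753906, 42.63228225708008), 15.766998291015625) [9.62000e-01 2.73000e-01 5.80575e+02 2.57651e+02] [[491.0, 228.0, 212.0], [672.0, 287.0, 218.0]]
top prongs 260 ((590.1622314453125, 227.16351318359375), (80.43650817871094, 13.60026741027832), 15.954203605651855) [9.60000e-01 2.79000e-01 5.89214e+02 2.26104e+02] [[552.0, 212.0, 233.0], [627.0, 242.0, 263.0]]
top carrier/plates 681 ((462.1876220703125, -298.7529602050781), (59.891544342041016, 67.23705291748047), 5.989740371704102) [ 1.29000e-01 -9.92000e-01  4.61981e+02 -2.98703e+02] [[433.0, -329.0, 133.0], [492.0, -269.0, 139.0]]
```

View pics/c0.png

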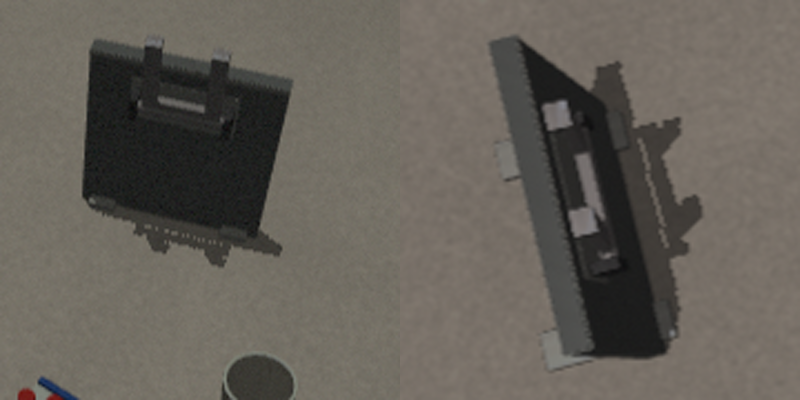

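View pics/scene0.png

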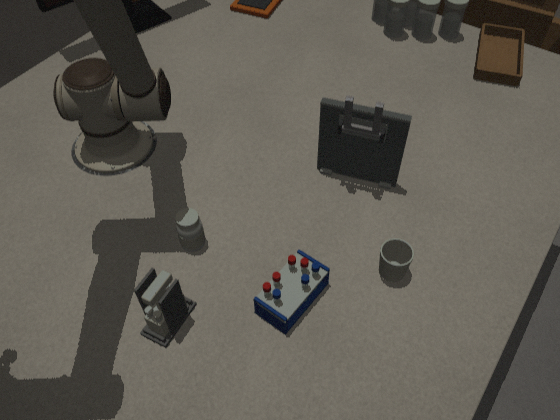

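Run:
```python
import numpy as np
e=np.array([.962,.273]);e/=np.hypot(*e);n=np.array([e[1],-e[0]])
for c in("scene","top"):
    p=np.load(c+"_p.npy").reshape(-1,3);p=p[~np.isnan(p[:,0])]
    a=p[:,:2]@e;b=p[:,:2]@n;z=p[:,2]
    m=(p[:,0]>440)&(p[:,0]<720)&(p[:,1]>150)&(p[:,1]<330)
    t=m&(abs(z-215)<3); print(c,"top b pct",np.percentile(b[t],[2,10,25,50,75,90,98]).round(1),"a",np.percentile(a[t],[.5,99.5]).round(1))
    f=m&(z>40)&(z<120)&(b>-110)&(b<-40); print("front b",np.percentile(b[f],[5,25,50,75,95]).round(1), "a",np.percentile(a[f],[.5,99.5]).round(1))
    g=m&(z>225); print("prong b",np.percentile(b[g],[2,25,50,75,98]).round(1),"a",np.histogram(a[g],bins=np.arange(580,690,8)),"zmax",z[g].max())
    s=(abs(z-136)<4)&(p[:,1]<-220)&(p[:,0]>400)&(p[:,0]<520); 
    q=p[s][:,:2]; th=np.radians(96.5)
    for th in np.radians([93,95,97,99]):
        E=np.array([np.cos(th),np.sin(th)]);N=np.array([E[1],-E[0]]); print(np.degrees(th).round(), np.percentile(q@E,[1,99]).round(1),np.histogram(q@N,bins=np.arange(np.floor((q@N).min()),(q@N).max()+3,3))[0],(q@N).min().round(1))
```

```text
scene top b pct [-101.3  -97.9  -93.7  -86.4  -82.3  -80.3  -58.8] a [529.8 728.3]
front b [-85.5 -83.8 -82.6 -81.4 -79.6] a [531.4 728.8]
prong b [-64.9 -57.5 -55.1 -53.1 -50.1] a (array([ 0, 48, 61, 21,  0,  0,  0,  0,  0, 50, 63, 17,  0]), array([580, 588, 596, 604, 612, 620, 628, 636, 644, 652, 660, 668, 676,
       684])) zmax 265.47492337888343
93.0 [-356.  -290.5] [14 51 42 10  0  0  6 33 46 48 49 50 52 56 55  0  0  1 23 33 55 10] 413.4
95.0 [-371.3 -305.8] [19 55 42  1  0  0  8 35 49 50 52 45 50 70 36  0  0  1 29 40 50  2] 402.2
97.0 [-386.3 -320.6] [22 56 39  0  0  0  7 42 47 49 52 43 54 69 32  0  0  1 28 42 51] 390.4
99.0 [-400.7 -335.2] [17 52 45  3  0  0  3 40 48 46 50 52 48 61 45  2  0  1 22 42 56  1] 377.6
top top b pct [-99.  -97.3 -94.5 -89.6 -84.9 -82.1 -80.8] a [530.7 728.7]
front b [-82.2 -81.7 -81.4 -81.2 -80.8] a [530.  728.2]
prong b [-63.9 -60.1 -56.6 -53.6 -50.9] a (array([ 0, 63, 59,  9,  0,  0,  0,  0,  0, 70, 57,  9,  0]), array([580, 588, 596, 604, 612, 620, 628, 636, 644, 652, 660, 668, 676,
       684])) zmax 264.11642570661627
93.0 [-355.2 -290.1] [38 57 21  0  0  0 22 61 73 61 64 72 65 47 11  0  0  0 40 52 16] 415.3
95.0 [-370.4 -305.4] [51 55 10  0  0  0 29 67 67 66 68 66 65 48  0  0  0  1 51 49  7] 404.2
97.0 [-385.6 -320.1] [49 60  7  0  0  0 30 67 66 67 66 68 65 47  0  0  0  0 48 58  2] 392.2
99.0 [-400.1 -334.4] [23 57 36  0  0  0  9 53 70 67 66 67 66 68 10  0  0  0 26 52 30] 378.9
```

>>> play_rows:
  offset:
    - [0,0,50]
    - [0,0,50]
    - [20,45,50]
    - [20,45,0]
    - [20,45,0]
    - [20,45,0]
    - [20,45,0]
    - [20,45,0]
    - [20,45,0]
    - [20,45,0]
    - [20,45,0]
    - [20,45,0]
  turn: [0,0,0.1,0.12,0.12,0.12,0.12,0.12,0.12,0.12,0.12,0.12]
  grip: 0

```text
clock: 2.0
position: [422.0, -136.4, 347.8]
ee_rot: [-0.011, 1.0, -0.002, 0.001]
contact_force: [0.6, -1.0, -0.7]
gripper_width: 42.7
```

>>> play_rows:
  offset:
    - [17.5,44.2,0]
    - [17.5,44.2,0]
    - [17.5,44.2,0]
    - [17.5,44.2,0]
    - [17.5,44.2,0]
    - [17.5,44.2,0]
    - [17.5,44.2,0]
    - [17.5,44.2,0]
    - [17.5,44.2,0]
    - [0,0,0]
    - [0,0,0]
  turn: [0.06,0.06,0.06,0.06,0.02,0,0,0,0,0,0]

```text
clock: 3.1
position: [582.7, 285.9, 347.3]
ee_rot: [-0.152, 0.988, -0.001, 0.004]
contact_force: [-0.1, -0.0, 0.2]
gripper_width: 42.4
```

>>> play_rows:
  offset:
    - [-3,-24,0]
    - [0,0,-40]
    - [0,0,-40]
    - [0,0,-25]
    - [0,0,0]
  turn: [-0.03,0,0,0,0]

```text
clock: 3.6
position: [578.6, 256.9, 242.7]
ee_rot: [-0.135, 0.991, -0.0, 0.007]
contact_force: [0.2, -0.0, 0.5]
gripper_width: 42.8
```

>>> play_rows:
  offset:
    - [0,0,-13]
    - [0,0,0]
    - [5,-16.5,0]
    - [5,-17,-5]
    - [0,0,0]
  turn: [0,0,0,0,0]

```text
clock: 4.1
position: [591.0, 221.5, 230.4]
ee_rot: [-0.135, 0.991, 0.002, 0.011]
contact_force: [-0.5, -0.4, 0.4]
gripper_width: 42.6
```

>>> play_rows:
  offset:
    - [3.6,-12.8,-13]
    - [4,-14.1,-15]
    - [0,0,0]
    - [2.6,-9.3,-18.5]
    - [0,0,0]
    - [1,-3.5,-15]
    - [0,0,0]
  turn: [0,0,0,0,0,0,0]

```text
clock: 4.8
position: [609.9, 180.9, 176.5]
ee_rot: [-0.135, 0.991, 0.003, 0.022]
contact_force: [-0.2, 0.9, -0.7]
gripper_width: 42.6
```

Run:
```python
from h import *
a,_,_=cloud("scene");b,_,p=cloud("wrist")
cv2.imwrite("pics/c1.png",np.hstack([cv2.resize(a[60:260,280:460],(360,400),interpolation=2),cv2.resize(b,(440,400))])[:,:,::-1])
```

```text
(no output)
```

View pics/c1.png

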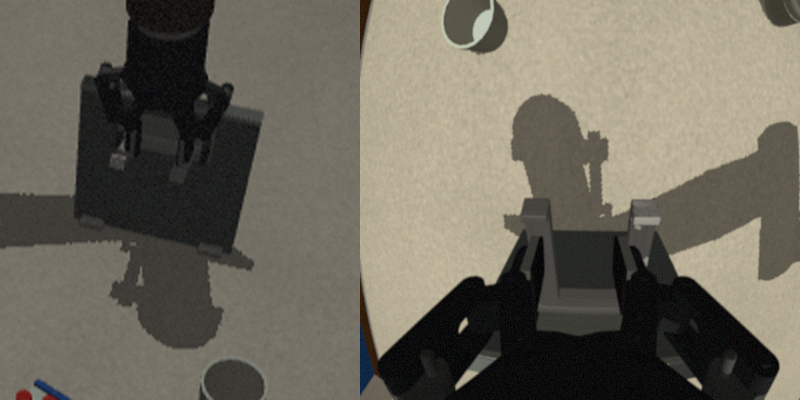

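>>> play_rows:
  offset:
    - [0,0,-6]
    - [0,0,-5]
    - [0,0,-4]
    - [0,0,0]
  turn: [0,0,0,0]

```text
clock: 5.3
position: [612.0, 182.8, 165.7]
ee_rot: [-0.136, 0.99, 0.004, 0.026]
contact_force: [-0.5, -1.2, 0.2]
gripper_width: 42.6
```

>>> play_rows:
  offset:
    - [0,0,-4]
    - [0,0,-4]
    - [0,0,0]
  turn: [0,0,0]

```text
clock: 5.6
position: [612.4, 182.7, 157.6]
ee_rot: [-0.137, 0.99, 0.004, 0.026]
contact_force: [0.2, -0.1, 0.4]
gripper_width: 43.0
```

```bash
cat > hk.py <<'E'
from h import *
e=np.array([.962,.273]);n=np.array([.273,-.962])
def hook(c):
    im,d,p=cloud(c); p=p[~np.isnan(p[...,0])]
    q=p[:,:2]-[586.5,238.6]; a=q@e;b=q@n;z=p[:,2]
    for s in(-32,32):
        m=(abs(a-s)<7)&(b>-8)&(b<105)&(z>100)&(z<275)
        for lo in range(-8,105,8):
            k=m&(b>=lo)&(b<lo+8)
            if k.sum()>2: print(c,s,lo+4,k.sum(),np.percentile(z[k],[10,50,90]).round(1))
    return im
E
python3 - <<'E'
from hk import *
hook("top")
print(arm.read_state()["contact_force"])
E
```

```text
top -32 -4 22 [169.3 171.  172.8]
top -32 4 40 [168.4 170.9 173.1]
top -32 12 34 [169.7 172.4 174.1]
top -32 20 37 [172.1 174.2 175.9]
top -32 28 26 [173.2 175.3 176.4]
top -32 60 27 [215.7 233.  234.8]
top -32 68 71 [181.9 211.4 235.5]
top -32 76 43 [182.9 184.4 221.1]
top -32 84 37 [183.3 185.3 190.5]
top -32 92 39 [183.  191.3 193.6]
top 32 76 4 [177.8 183.  184.9]
top 32 84 32 [183.8 186.2 188.3]
top 32 92 38 [183.4 191.1 194.3]
[0.0404502  0.36815585 0.01232828]
```

>>> play_rows:
  offset:
    - [0,0,35]
    - [0,0,10]
    - [0,0,0]
    - [0,0,0]
  turn: [0,0,0,0]

```text
clock: 6.05
position: [610.3, 182.8, 200.8]
ee_rot: [-0.136, 0.99, 0.004, 0.023]
contact_force: [0.7, 0.3, -0.8]
gripper_width: 42.5
```

>>> play_rows:
  offset:
    - [0,0,0]
    - [0,0,0]
    - [0,0,0]
    - [0,0,0]
  turn: [0,0,0,0]
  grip: 0.4

```text
clock: 6.45
position: [608.7, 182.4, 197.4]
ee_rot: [-0.136, 0.99, 0.003, 0.02]
contact_force: [0.7, 0.5, -0.3]
gripper_width: 59.9
```

>>> play_rows:
  offset:
    - [0,0,-10]
    - [0,0,-8]
    - [0,0,-8]
    - [0,0,-4]
    - [0,0,0]
  turn: [0,0,0,0,0]

```text
clock: 6.95
position: [607.8, 181.9, 162.9]
ee_rot: [-0.136, 0.991, 0.003, 0.019]
contact_force: [0.1, -0.6, -0.2]
gripper_width: 59.5
```

>>> play_rows:
  offset:
    - [0,0,-4]
    - [0,0,-3]
    - [0,0,0]
  turn: [0,0,0]

```text
clock: 7.25
position: [608.2, 181.9, 155.9]
ee_rot: [-0.136, 0.99, 0.003, 0.019]
contact_force: [-1.4, 1.1, 1.1]
gripper_width: 60.1
```

Run:
```python
from hk import *
hook("top")
b,_,p=cloud("wrist")
cv2.imwrite("pics/c2.png",b[:,:,::-1])
print(arm.read_state()["contact_force"])
```

```text
top -32 -4 22 [168.8 170.7 172.1]
top -32 4 40 [169.2 171.6 173.5]
top -32 12 40 [170.5 172.4 174.1]
top -32 20 37 [172.  173.8 175.4]
top -32 28 30 [173.3 174.9 177.2]
top -32 36 4 [174.9 175.8 177.8]
top -32 60 27 [229.6 232.7 234.4]
top -32 68 94 [181.9 231.7 251.4]
top -32 76 68 [181.8 185.1 260.1]
top -32 84 37 [182.  184.4 186.2]
top -32 92 40 [181.7 190.2 193.1]
top 32 76 3 [182.5 182.8 183.3]
top 32 84 34 [182.1 184.5 186.7]
top 32 92 40 [181.8 189.  192.9]
[ 0.44166988 -0.21062542 -0.73350018]
```

View pics/c2.png

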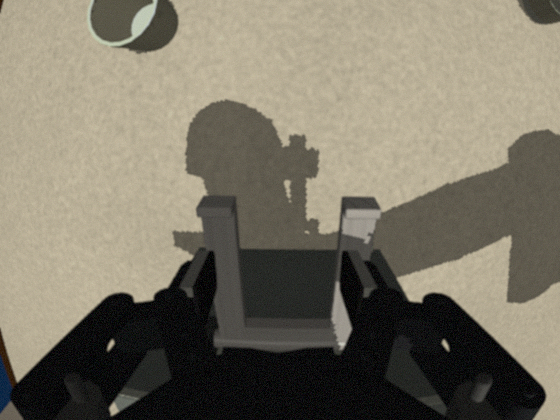

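Run:
```python
from hk import *
b,_,p=cloud("wrist")
for r,c in [(245,205),(255,200),(265,200),(280,195),(245,355),(255,362),(265,366),(230,220),(300,225),(230,357),(205,220)]:
    w=p[r,c]; q=w[:2]-[586.5,238.6]; print((r,c),"a",(q@e).round(1),"b",(q@n).round(1),"z",w[2].round(1))
s=arm.read_state(); q=s["position"][:2]-[586.5,238.6]; print("tcp a,b",q@e,q@n)
```

```text
(245, 205) a 38.9 b 72.9 z 181.9
(255, 200) a 38.2 b 73.3 z 193.8
(265, 200) a 35.7 b 73.3 z 203.4
(280, 195) a 34.5 b 73.1 z 215.7
(245, 355) a -31.9 b 74.0 z 182.2
(255, 362) a -36.1 b 68.1 z 180.8
(265, 366) a -35.3 b 69.1 z 193.3
(230, 220) a 31.0 b 80.9 z 182.2
(300, 225) a 32.7 b 38.3 z 176.1
(230, 357) a -32.3 b 81.4 z 181.8
(205, 220) a 28.9 b 94.7 z 188.0
tcp a,b 5.56724620888861 60.326054845293974
```

>>> play_rows:
  offset:
    - [0,0,-5]
    - [0,0,-5]
    - [0,0,0]
  turn: [0,0,0]

```text
clock: 7.7
position: [609.0, 181.6, 147.0]
ee_rot: [-0.136, 0.99, 0.003, 0.021]
contact_force: [0.5, 0.1, -0.3]
gripper_width: 59.8
```

Run:
```python
from hk import *
hook("top")
print(arm.read_state()["contact_force"])
```

```text
top -32 -4 22 [169.  171.5 173.5]
top -32 4 40 [169.3 170.9 172.5]
top -32 12 39 [168.6 170.5 172.7]
top -32 20 39 [169.2 171.2 172.1]
top -32 28 35 [168.7 170.9 172.3]
top -32 36 12 [169.6 170.4 173.1]
top -32 60 24 [219.5 223.1 226.2]
top -32 68 94 [172.2 222.4 245.3]
top -32 76 74 [171.6 174.7 247.3]
top -32 84 40 [171.1 173.4 175.7]
top -32 92 35 [171.8 179.1 181.2]
top 32 84 41 [170.6 173.1 174.8]
top 32 92 36 [171.3 178.2 180.4]
[-0.21873799  0.49089193  0.1523009 ]
```

>>> play_rows:
  offset:
    - [0,0,-2.5]
    - [0,0,-2]
    - [0,0,0]
  turn: [0,0,0]

```text
clock: 8.05
position: [609.3, 181.9, 144.6]
ee_rot: [-0.137, 0.99, 0.003, 0.021]
contact_force: [-0.1, 0.4, 0.5]
gripper_width: 59.7
```

Run:
```python
from hk import *
hook("top")
print(arm.read_state()["contact_force"])
```

```text
top -32 -4 25 [169.4 170.9 172.9]
top -32 4 39 [169.1 170.6 173.2]
top -32 12 38 [168.2 170.3 171.9]
top -32 20 38 [168.2 170.2 171.7]
top -32 28 37 [168.3 170.  172.3]
top -32 36 11 [168.7 170.5 170.8]
top -32 60 29 [208.5 221.5 242.7]
top -32 68 99 [170.1 219.9 241. ]
top -32 76 66 [168.8 171.7 243.8]
top -32 84 37 [168.7 170.1 171.3]
top -32 92 39 [169.2 174.7 177.3]
top 32 84 39 [168.5 170.2 172. ]
top 32 92 36 [169.3 174.6 177.5]
[-0.48688298  0.03526597  2.36231169]
```

>>> play_rows:
  offset:
    - [0,0,40]
    - [0,0,50]
    - [0,0,50]
    - [-15,-30,35]
    - [-15,-46,0]
    - [-15,-46,0]
    - [-15,-46,0]
    - [-15,-46,0]
    - [-15,-46,0]
    - [-15,-46,0]
    - [-15,-46,0]
    - [-15,-46,0]
  turn: [0,0,0,-0.14,-0.14,-0.14,-0.14,-0.14,-0.14,-0.14,-0.14,-0.14]
  grip: 1

```text
clock: 9.3
position: [466.5, -222.1, 317.8]
ee_rot: [0.491, 0.871, -0.005, 0.017]
contact_force: [1.1, -1.5, 0.4]
gripper_width: 85.6
```

Run:
```python
from bench import arm
s=arm.read_state(); print(s["position"],s["joints"].round(3),s["ee_rot"].round(3))
```

```text
[ 466.53820707 -222.11901801  317.78934367] [-0.115  0.118 -0.092  0.023 -1.333 -0.916] [ 0.491  0.871 -0.005  0.017]
```

>>> play_rows:
  offset:
    - [-2,-36,0]
    - [-2,-30,-30]
    - [0,0,-30]
    - [0,0,0]
    - [0,0,0]
  turn: [-0.14,-0.14,-0.14,0,0]

```text
clock: 9.8
position: [459.6, -295.8, 255.8]
ee_rot: [0.671, 0.741, -0.008, 0.017]
contact_force: [-0.8, 0.4, 1.5]
gripper_width: 85.6
```

```bash
cat > bar.py <<'E'
from h import *
def bar(zt,cx,cy,c="wrist",R=45):
    im,d,p=cloud(c)
    s=arm.read_state(); q=s["ee_rot"]; print("tcp",s["position"].round(1),"ang",np.degrees(2*np.arctan2(q[1],q[0])).round(1),"tilt",(2*(q[0]*q[2]+q[1]*q[3])).round(3),(2*(q[1]*q[2]-q[0]*q[3])).round(3))
    with np.errstate(all='ignore'): m=(abs(p[...,2]-zt)<5)&(np.hypot(p[...,0]-cx,p[...,1]-cy)<R)
    n,l,st,ce=cv2.connectedComponentsWithStats(m.astype(np.uint8))
    for i in range(1,n):
        if st[i,4]>60:
            (x,y),(w,h),a=cv2.minAreaRect(p[l==i][:,:2].astype(np.float32)); 
            if w<h: a+=90
            print("comp",st[i,4],"c",round(x,1),round(y,1),"size",round(w),round(h),"long-axis deg",round(a,1),"z",np.median(p[l==i][:,2]).round(1))
    return im
E
python3 - <<'E'
from bar import *
im=bar(136,462,-299,R=60); cv2.imwrite("pics/w3.png",im[:,:,::-1])
E
```

```text
tcp [ 459.6 -295.3  255.5] ang 95.7 tilt 0.014 -0.035
comp 452 c 434.1 -304.7 size 6 55 long-axis deg 96.2 z 135.0
comp 1756 c 460.8 -302.0 size 22 68 long-axis deg 96.4 z 135.0
comp 421 c 487.7 -298.8 size 6 55 long-axis deg 96.5 z 134.9
```

View pics/w3.png

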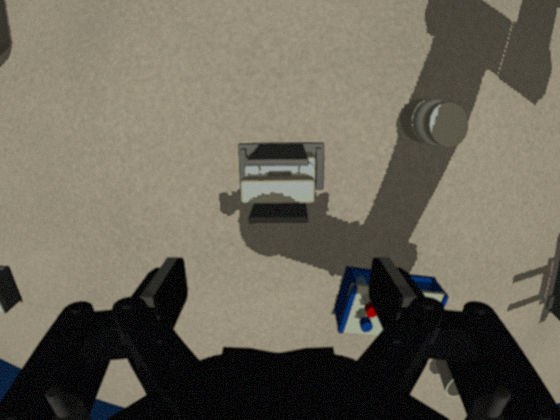

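>>> play_rows:
  offset:
    - [2,-5,-30]
    - [0,0,-35]
    - [0,0,-20]
    - [0,0,0]
  turn: [0,0,0,0]

```text
clock: 10.25
position: [467.4, -299.3, 176.4]
ee_rot: [0.666, 0.746, -0.005, 0.024]
contact_force: [0.4, 0.7, -0.3]
gripper_width: 85.4
```

>>> play_rows:
  offset:
    - [-6,-1,-10]
    - [-3,0,-15]
    - [0,0,0]
    - [0,0,0]
  turn: [0,0,0,0]

```text
clock: 10.65
position: [462.3, -300.5, 157.3]
ee_rot: [0.663, 0.748, -0.003, 0.03]
contact_force: [-0.8, 1.1, -0.4]
gripper_width: 85.4
```

>>> play_rows:
  offset:
    - [0,0,0]
    - [0,0,0]
    - [0,0,0]
    - [0,0,0]
    - [0,0,0]
  turn: [0,0,0,0,0]

```text
clock: 11.15
position: [464.4, -301.2, 161.1]
ee_rot: [0.662, 0.749, -0.002, 0.033]
contact_force: [-0.6, 0.3, 0.2]
gripper_width: 85.4
```

>>> play_rows:
  offset:
    - [0,0,45]
    - [0,0,0]
    - [0,0,0]
  turn: [0,0,0]

```text
clock: 11.45
position: [464.0, -301.1, 206.7]
ee_rot: [0.662, 0.749, -0.002, 0.032]
contact_force: [-0.3, -0.6, -0.9]
gripper_width: 85.2
```

>>> play_rows:
  offset:
    - [0,0,0]
    - [0,0,0]
    - [0,0,0]
    - [0,0,0]
    - [0,0,0]
  turn: [0,0,0,0,0]

```text
clock: 11.95
position: [463.5, -301.1, 205.3]
ee_rot: [0.662, 0.749, -0.003, 0.032]
contact_force: [-0.5, 0.0, -0.1]
gripper_width: 85.9
```

Run:
```python
from bar import *
s=arm.read_state();print(s["joints"].round(4),s["joint_vel"].round(4),s["joint_efforts"].round(2))
bar(136,462,-299,R=60)
s=arm.read_state();print(s["joints"].round(4),s["joint_vel"].round(4),s["joint_efforts"].round(2))
```

```text
[-0.2628  0.232  -0.239   0.0385 -1.0463 -1.2039] [ 0.0022  0.0054 -0.0055 -0.001  -0.0005 -0.0007] [ -0.   -30.77  18.27   4.07   0.11   0.  ]
tcp [ 463.4 -301.1  205.3] ang 97.0 tilt 0.043 -0.046
comp 682 c 434.3 -305.4 size 6 56 long-axis deg 96.6 z 135.2
comp 2500 c 461.3 -302.3 size 23 68 long-axis deg 96.9 z 135.2
comp 631 c 488.1 -298.9 size 7 56 long-axis deg 96.2 z 135.1
[-0.2628  0.232  -0.239   0.0385 -1.0463 -1.2039] [ 0.0005 -0.0019  0.0011  0.0007 -0.001  -0.0003] [ -0.   -30.92  18.37   4.11   0.11   0.  ]
```

>>> play_rows:
  offset:
    - [-3,0,-30]
    - [-3,0,-30]
    - [0,0,0]
  turn: [-0.01,0,0]

```text
clock: 12.3
position: [458.1, -301.4, 144.9]
ee_rot: [0.666, 0.745, -0.003, 0.033]
contact_force: [0.1, 1.3, -0.1]
gripper_width: 85.1
```

>>> play_rows:
  offset:
    - [2,0.5,-25]
    - [1,0,-17]
    - [0,0,0]
  turn: [0,0,0]

```text
clock: 12.6
position: [463.7, -302.1, 105.3]
ee_rot: [0.665, 0.746, -0.002, 0.036]
contact_force: [0.2, 0.2, -0.9]
gripper_width: 85.1
```

>>> play_rows:
  offset:
    - [-2,1.5,-13]
    - [0,0,0]
  turn: [0,0]

```text
clock: 12.8
position: [463.9, -301.5, 95.2]
ee_rot: [0.665, 0.746, -0.002, 0.038]
contact_force: [0.2, -0.4, 0.3]
gripper_width: 85.3
```

>>> play_rows:
  offset:
    - [0,0,0]
    - [0,0,0]
    - [0,0,0]
    - [0,0,0]
  turn: [0,0,0,0]
  grip: -1

```text
clock: 13.2
position: [466.6, -302.5, 100.2]
ee_rot: [0.665, 0.746, -0.001, 0.041]
contact_force: [-0.1, -0.1, -3.2]
gripper_width: 65.8
```

>>> play_rows:
  offset:
    - [-1,0,15]
    - [-1,0,15]
    - [0,0,15]
    - [0,0,0]
  turn: [0,0,0,0]

```text
clock: 13.6
position: [462.3, -301.6, 144.6]
ee_rot: [0.665, 0.746, -0.001, 0.038]
contact_force: [0.7, 0.9, -3.0]
gripper_width: 66.0
```

Run:
```python
from bar import *
z=arm.read_state()["position"][2]
bar(136+z-100,464,-302,R=60); bar(136,464,-302,R=60)
```

```text
tcp [ 461.3 -301.   143.1] ang 96.5 tilt 0.053 -0.051
comp 7049 c 458.1 -297.4 size 25 87 long-axis deg 96.7 z 180.1
tcp [ 460.9 -300.9  142.3] ang 96.5 tilt 0.051 -0.051
comp 1189 c 434.1 -305.3 size 7 56 long-axis deg 96.8 z 134.4
comp 331 c 452.2 -301.5 size 2 26 long-axis deg 94.6 z 136.3
```

>>> play_rows:
  offset:
    - [1,0,20]
    - [1,0,25]
    - [1,0,30]
    - [1,0,30]
    - [0,0,15]
  turn: [0,0,0,0,0]

```text
clock: 14.2
position: [461.7, -298.0, 255.4]
ee_rot: [0.666, 0.745, -0.003, 0.028]
contact_force: [-0.2, -0.8, -1.7]
gripper_width: 65.8
```

>>> play_rows:
  offset:
    - [2,30,0]
    - [2,38,0]
    - [2,38,0]
    - [2,38,0]
    - [2,38,0]
    - [2,38,0]
    - [2,38,0]
    - [2,30,0]
    - [0,0,0]
    - [0,0,0]
  turn: [0,0,0,0,0,0,0,0,0,0]

```text
clock: 15.2
position: [471.5, 0.5, 243.7]
ee_rot: [0.668, 0.744, -0.009, 0.021]
contact_force: [0.2, -0.8, -2.9]
gripper_width: 66.2
```

>>> play_rows:
  offset:
    - [0,0,-25]
    - [0,0,-30]
    - [0,0,-30]
    - [0,0,-20]
    - [0,0,0]
  turn: [0,0,0,0,0]

```text
clock: 15.7
position: [469.5, -3.7, 133.4]
ee_rot: [0.67, 0.742, -0.011, 0.02]
contact_force: [-0.4, 0.1, -2.9]
gripper_width: 66.1
```

Run:
```python
from bar import *
im,d,p=cloud("scene"); s=arm.read_state(); x0,y0,z0=s["position"]; print(s["position"],s["ee_rot"])
with np.errstate(all='ignore'): m=(np.hypot(p[...,0]-x0,p[...,1]-y0)<60)&(p[...,2]>12)
print("low z",np.percentile(p[m][:,2],[0,.5,1,2,5]).round(1),p[m][p[m][:,2]<np.percentile(p[m][:,2],2)].mean(0).round(1))
cv2.imwrite("pics/s4.png",cv2.resize(im[120:330,180:460],(800,600))[:,:,::-1])
```

```text
[470.5860547   -3.43277486 134.86128215] [ 0.66974946  0.74222516 -0.00954304  0.02112832]
low z [46.2 54.6 59.  68.6 94. ] [475.  -17.5  58.9]
```

View pics/s4.png

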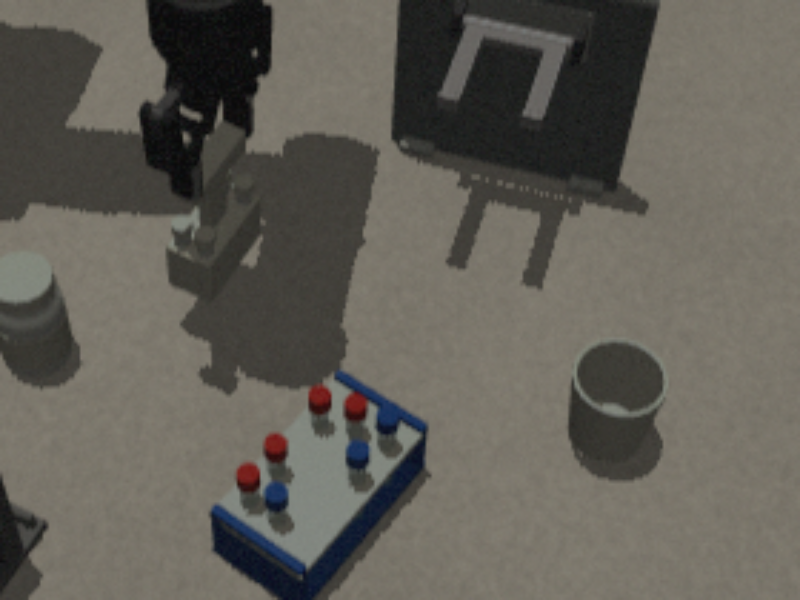

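>>> play_rows:
  offset:
    - [0,0,-22]
    - [0,0,-15]
    - [0,0,0]
  turn: [0,0,0]

```text
clock: 16.05
position: [474.3, -4.3, 100.9]
ee_rot: [0.67, 0.742, -0.006, 0.024]
contact_force: [0.0, 0.0, -2.9]
gripper_width: 65.7
```

>>> play_rows:
  offset:
    - [0,0,-4]
    - [0,0,0]
  turn: [0,0]

```text
clock: 16.25
position: [476.2, -4.4, 99.2]
ee_rot: [0.67, 0.742, -0.005, 0.025]
contact_force: [0.7, -0.2, -3.9]
gripper_width: 65.7
```

>>> play_rows:
  offset:
    - [-1,0,-7]
    - [0,0,-2]
  turn: [0,0]

```text
clock: 16.45
position: [476.7, -4.0, 91.7]
ee_rot: [0.67, 0.742, -0.003, 0.026]
contact_force: [0.2, -0.5, -2.8]
gripper_width: 66.1
```

>>> play_rows:
  offset:
    - [0,0,-5]
    - [0,0,-1]
  turn: [0,0]

```text
clock: 16.65
position: [479.8, -3.3, 89.1]
ee_rot: [0.669, 0.742, -0.0, 0.029]
contact_force: [-3.0, -0.6, 3.7]
gripper_width: 66.1
```

>>> play_rows:
  offset:
    - [0,0,-1]
    - [0,0,-1]
    - [0,0,-1]
  turn: [0,0,0]
  grip: 1

```text
clock: 16.95
position: [481.7, -2.7, 87.4]
ee_rot: [0.669, 0.743, 0.001, 0.03]
contact_force: [-0.3, -0.6, -0.1]
gripper_width: 85.5
```

>>> play_rows:
  offset:
    - [0,0,20]
    - [-2,0,40]
    - [-4,0,40]
    - [-4,0,40]
    - [0,0,0]
  turn: [0,0,0,0,0]

```text
clock: 17.45
position: [470.2, -3.6, 230.7]
ee_rot: [0.669, 0.743, -0.001, 0.03]
contact_force: [0.3, 0.2, -0.2]
gripper_width: 85.3
```

Run:
```python
from bar import *
bar(126,478,-3,R=70); bar(126,478,-3,"top",R=70);bar(126,478,-3,"scene",R=70)
```

```text
tcp [468.5  -3.7 227.8] ang 96.0 tilt 0.038 -0.041
comp 1730 c 473.7 -2.1 size 22 67 long-axis deg 95.8 z 122.4
tcp [467.2  -4.  225.6] ang 96.0 tilt 0.033 -0.042
tcp [466.4  -4.3 224.3] ang 96.0 tilt 0.03 -0.043
comp 271 c 477.2 1.0 size 23 68 long-axis deg 94.1 z 127.3
```

>>> play_rows:
  offset:
    - [2,1,0]
    - [2,1,0]
    - [2,1,0]
    - [2,1,0]
    - [0,0,0]
    - [0,0,0]
    - [0,0,0]
    - [0,0,0]
    - [0,0,0]
    - [0,0,0]
    - [0,0,0]
    - [0,0,0]
  turn: [0.14,0.14,0.14,0.14,0.14,0.14,0.14,0.14,0.14,0.14,0.14,0]
  grip: 0.6

```text
clock: 18.8
position: [463.1, -3.6, 199.1]
ee_rot: [-0.067, 0.998, -0.003, 0.007]
contact_force: [0.2, -0.1, -0.3]
gripper_width: 68.4
```

Run:
```python
from bar import *
bar(126,478,-3,R=70); bar(126,478,-3,"top",R=70)
```

```text
tcp [463.   -3.6 198.9] ang 187.5 tilt 0.015 -0.004
comp 2374 c 476.7 -2.2 size 22 68 long-axis deg 95.2 z 125.2
tcp [463.3  -3.5 199.4] ang 187.5 tilt 0.016 -0.004
```

>>> play_rows:
  offset:
    - [13,3,0]
    - [0,0,-28]
    - [0,0,-28]
    - [0,0,0]
  turn: [-0.035,0,0,0]

```text
clock: 19.3
position: [476.6, -0.5, 140.9]
ee_rot: [-0.042, 0.999, -0.003, 0.007]
contact_force: [0.2, -0.6, -0.3]
gripper_width: 67.7
```

>>> play_rows:
  offset:
    - [0,0,-22]
    - [0,0,-22]
    - [0,0,0]
  turn: [0,0,0]

```text
clock: 19.6
position: [478.4, -0.4, 98.0]
ee_rot: [-0.041, 0.999, -0.003, 0.009]
contact_force: [-0.2, 0.0, -0.1]
gripper_width: 68.8
```

>>> play_rows:
  offset:
    - [-2,0,-1]
    - [0,0,0]
    - [0,0,0]
    - [0,0,0]
    - [0,0,0]
    - [0,0,0]
  turn: [0,0,0,0,0,0]
  grip: -1

```text
clock: 20.2
position: [478.5, 0.3, 101.6]
ee_rot: [-0.04, 0.999, -0.003, 0.012]
contact_force: [-0.8, -0.7, -4.3]
gripper_width: 18.8
```

>>> play_rows:
  offset:
    - [0,0,25]
    - [0,0,30]
    - [0,0,30]
    - [15,8,0]
    - [17,9,0]
    - [17,9,0]
    - [17,9,0]
    - [17,9,0]
    - [17,9,0]
    - [17,9,0]
    - [17,9,0]
    - [10,5,0]
  turn: [0,0,0,-0.14,-0.14,-0.14,-0.14,-0.14,-0.14,-0.14,-0.14,-0.14]

```text
clock: 21.4
position: [619.3, 77.5, 183.4]
ee_rot: [0.58, 0.815, -0.008, 0.001]
contact_force: [-0.1, 0.0, -2.2]
gripper_width: 19.2
```

```bash
cat > fin.py <<'E'
from hk import *
def fin():
    s=arm.read_state(); q=s["ee_rot"]; t=s["position"]; o=t[:2]-[586.5,238.6]
    print("tcp",t.round(1),"ang",np.degrees(2*np.arctan2(q[1],q[0])).round(1),"tilt",(2*(q[0]*q[2]+q[1]*q[3])).round(3),(2*(q[1]*q[2]-q[0]*q[3])).round(3),"a",(o@e).round(1),"out",(o@n).round(1),"j",s["joints"].round(2))
def bar2(c):
    im,d,p=cloud(c); s=arm.read_state()["position"]; q=p-s
    ang=np.radians(195.8-90)
    with np.errstate(all='ignore'): m=(np.hypot(q[...,0],q[...,1])<60)&(q[...,2]>-80)&(q[...,2]<40)
    w=p[m]; o=w[:,:2]-[586.5,238.6]; a=o@e;b=o@n;z=w[:,2]
    for k in range(int(s[2])-60,int(s[2])+40,5):
        g=(z>=k)&(z<k+5)
        if g.sum()>8: print(c,k,g.sum(),"a",np.percentile(a[g],[2,98]).round(1),"out",np.percentile(b[g],[2,98]).round(1))
    return im
E
python3 - <<'E'
from fin import *
fin(); im=bar2("scene"); fin()
cv2.imwrite("pics/s5.png",cv2.resize(im[60:270,250:530],(800,600))[:,:,::-1])
E
```

```text
tcp [619.3  77.5 183.4] ang 109.2 tilt -0.007 -0.013 a -12.4 out 164.0 j [ 0.39  0.41 -0.03  0.01 -1.15 -1.63]
scene 122 64 a [-48.3  27.8] out [158.4 183.9]
scene 127 84 a [-48.4  27.4] out [148.1 182.8]
scene 132 249 a [-49.   26.2] out [142.6 182.5]
scene 137 58 a [-46.1  24.5] out [149.7 179.3]
scene 142 33 a [-43.4  22.9] out [154.3 179.3]
scene 147 62 a [-47.2  23.3] out [151.6 179.7]
scene 152 138 a [-47.9  23.3] out [144.7 179.4]
scene 157 72 a [-46.4  22.2] out [144.2 179.8]
scene 162 20 a [-25.1  -1. ] out [163.1 168.5]
scene 167 22 a [-22.6   0.8] out [159.7 168.3]
scene 172 21 a [-22.2  -0.5] out [161.5 167.8]
scene 177 21 a [-22.9   0.5] out [163.2 169.3]
scene 187 18 a [-40.   19.6] out [169.4 174.6]
scene 192 58 a [-42.8  21.4] out [168.4 176. ]
scene 197 56 a [-42.5  21.8] out [167.6 175.7]
scene 202 50 a [-43.7  20.8] out [154.2 177.2]
scene 207 168 a [-44.8  21.1] out [151.9 177.4]
scene 212 30 a [-39.4  17.9] out [150.6 183.3]
scene 217 27 a [-20.7  -0.2] out [152.3 186.8]
tcp [620.5  78.  182.9] ang 109.0 tilt -0.007 -0.013 a -11.2 out 163.8 j [ 0.39  0.41 -0.03  0.01 -1.15 -1.63]
```

View pics/s5.png

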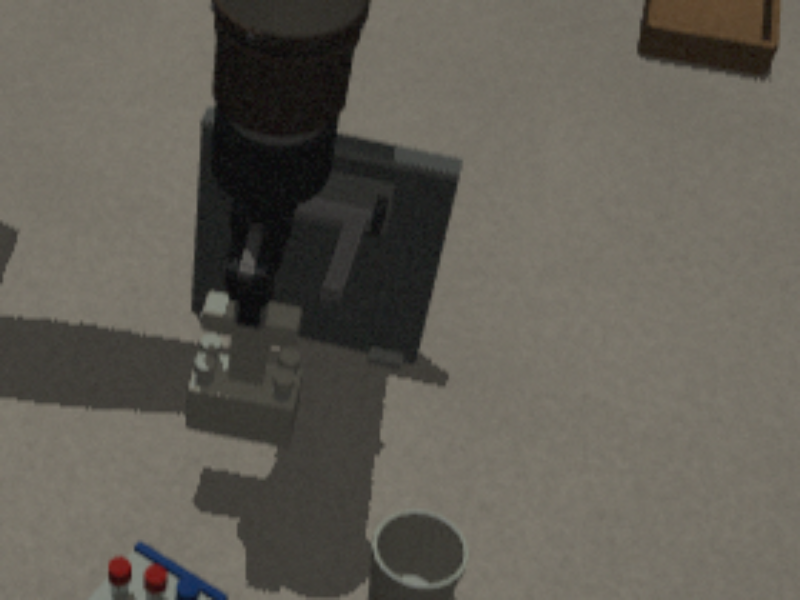

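>>> play_rows:
  offset:
    - [11,3,-4]
    - [0,0,0]
    - [0,0,0]
  turn: [-0.056,0,0]

```text
clock: 21.75
position: [629.7, 80.7, 176.2]
ee_rot: [0.602, 0.799, -0.01, -0.001]
contact_force: [-0.5, -1.0, -3.3]
gripper_width: 18.9
```

Run:
```python
from fin import *
fin(); im=bar2("scene"); fin()
```

```text
tcp [629.7  80.7 176.2] ang 106.0 tilt -0.014 -0.014 a -1.5 out 163.7 j [ 0.39  0.43 -0.    0.01 -1.15 -1.68]
scene 116 53 a [-40.   37.9] out [170.9 182.1]
scene 121 133 a [-37.3  37.8] out [143.1 181.6]
scene 126 219 a [-40.1  36.4] out [144.5 180.8]
scene 131 46 a [-33.5  33.2] out [151.3 176.6]
scene 136 36 a [-36.2  33.7] out [153.  178.1]
scene 141 60 a [-35.6  34.9] out [150.9 179.3]
scene 146 168 a [-37.   34.1] out [143.6 178.2]
scene 151 36 a [-34.5  29.7] out [150.  177.9]
scene 156 21 a [-13.6  11.3] out [158.4 167.3]
scene 161 20 a [-13.3  11.4] out [163.6 167.6]
scene 166 23 a [-13.2  11.1] out [160.8 168.2]
scene 171 17 a [-11.9   9.5] out [164.  167.7]
scene 181 33 a [-31.4  31.9] out [169.4 173.7]
scene 186 60 a [-32.2  32.3] out [169.  175.1]
scene 191 49 a [-32.9  32.6] out [162.7 175.6]
scene 196 53 a [-30.5  32.3] out [150.1 174.8]
scene 201 167 a [-33.6  31.6] out [152.1 177.5]
scene 206 18 a [-11.   16.9] out [151.5 184.5]
scene 211 23 a [-10.1  10.3] out [147.7 186.7]
tcp [629.8  80.8 176.2] ang 106.0 tilt -0.013 -0.014 a -1.4 out 163.6 j [ 0.39  0.43 -0.    0.01 -1.15 -1.68]
```

>>> play_rows:
  offset:
    - [-4,14.4,3]
    - [-4,14.4,0]
    - [-4,14.4,0]
  turn: [0,0,0]

```text
clock: 22.1
position: [615.7, 124.3, 179.9]
ee_rot: [0.602, 0.799, -0.01, -0.001]
contact_force: [-0.4, 0.1, -3.3]
gripper_width: 19.5
```

Run:
```python
from fin import *
fin()
```

```text
tcp [615.7 124.3 179.9] ang 106.0 tilt -0.014 -0.013 a -3.1 out 118.0 j [ 0.46  0.42 -0.02  0.01 -1.15 -1.75]
```

>>> play_rows:
  offset:
    - [-2,15,0]
    - [-2.5,14.5,0]
    - [-3,14,0]
  turn: [0,0,0]

```text
clock: 22.4
position: [606.8, 172.9, 180.9]
ee_rot: [0.601, 0.799, -0.009, -0.001]
contact_force: [-0.5, -1.2, -2.7]
gripper_width: 18.8
```

Run:
```python
from fin import *
fin()
```

```text
tcp [606.8 172.9 180.9] ang 106.2 tilt -0.012 -0.012 a 1.6 out 68.7 j [ 0.54  0.42 -0.01  0.   -1.16 -1.83]
```

>>> play_rows:
  offset:
    - [-4.5,9,0]
    - [0,0,-4]
    - [0,0,0]
  turn: [0,0,0]

```text
clock: 22.7
position: [601.1, 185.9, 176.4]
ee_rot: [0.599, 0.801, -0.009, -0.001]
contact_force: [-0.9, 0.1, -3.3]
gripper_width: 19.1
```

Run:
```python
from fin import *
fin(); im=bar2("scene"); 
cv2.imwrite("pics/s6.png",cv2.resize(im[60:210,290:490],(800,600))[:,:,::-1])
```

```text
tcp [601.1 185.9 176.4] ang 106.4 tilt -0.013 -0.012 a -0.4 out 54.7 j [ 0.56  0.42 -0.02  0.   -1.15 -1.85]
scene 116 58 a [-38.5  38.8] out [62.5 72.5]
scene 121 105 a [-38.4  38.8] out [36.6 72.9]
scene 126 189 a [-38.1  37.2] out [34.6 72.6]
scene 131 35 a [-32.1  32.1] out [48.2 69.3]
scene 136 22 a [-29.6  11.8] out [47.6 68.9]
scene 141 30 a [-25.5  15.7] out [42.  68.7]
scene 146 41 a [-26.8  14.1] out [38.3 70.1]
scene 151 22 a [-25.1  10.5] out [48.2 62.9]
scene 156 19 a [-11.3  12.3] out [52.3 59.5]
scene 161 33 a [-36.7  31.3] out [50.4 93.5]
scene 166 103 a [-39.2  39.9] out [ 6.1 95.3]
scene 171 265 a [-38.5  39.7] out [ 0.2 95.6]
scene 176 38 a [-38.4  38.8] out [ 1.4 96.3]
scene 181 29 a [-29.9  33. ] out [55.1 64.2]
scene 186 54 a [-31.3  32.4] out [59.2 66. ]
scene 191 55 a [-32.7  33.4] out [58.2 66.4]
scene 196 59 a [-30.9  33.1] out [44.  66.8]
scene 201 146 a [-32.4  32.5] out [42.6 69.3]
scene 206 17 a [-26.8  11.9] out [53.3 75.7]
scene 211 22 a [-9.2 11.3] out [40.4 77.9]
```

View pics/s6.png

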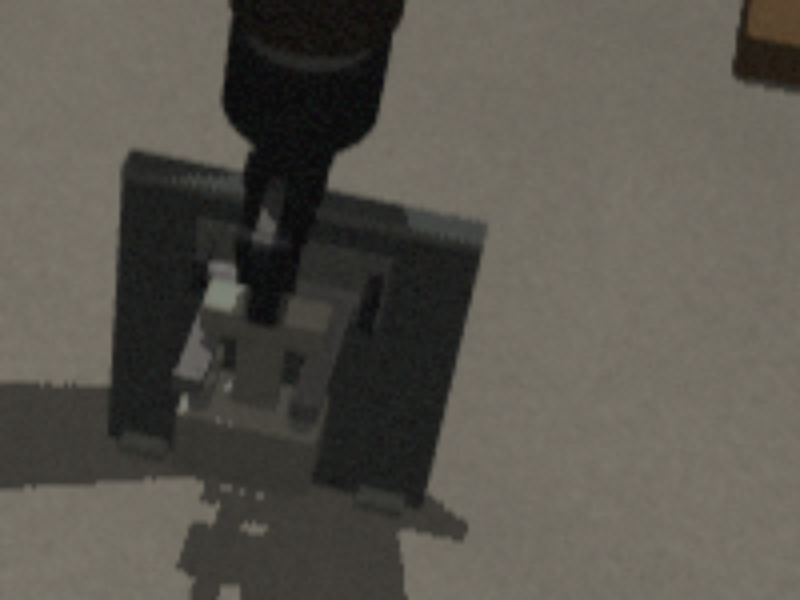

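>>> play_rows:
  offset:
    - [0,0,-5]
    - [0,0,-2]
  turn: [0,0]

```text
clock: 22.95
position: [601.7, 184.7, 169.5]
ee_rot: [0.6, 0.8, -0.008, -0.001]
contact_force: [-0.4, -0.1, -3.4]
gripper_width: 19.2
```

>>> play_rows:
  offset:
    - [0,0,-4]
    - [0,0,-1]
  turn: [0,0]

```text
clock: 23.15
position: [602.5, 184.4, 167.0]
ee_rot: [0.6, 0.8, -0.008, -0.0]
contact_force: [-4.4, 1.8, 3.9]
gripper_width: 18.7
```

>>> play_rows:
  offset:
    - [0,0,0]
    - [0,0,0]
    - [0,0,0]
  turn: [0,0,0]
  grip: -0.15

```text
clock: 23.45
position: [604.1, 184.0, 168.5]
ee_rot: [0.6, 0.8, -0.006, 0.001]
contact_force: [-1.2, -0.7, 0.1]
gripper_width: 36.3
```

Run:
```python
from fin import *
fin(); im=bar2("scene"); s=arm.read_state(); print(s["contact_force"],s["gripper_width"])
```

```text
tcp [604.1 184.  168.5] ang 106.2 tilt -0.005 -0.011 a 2.0 out 57.4 j [ 0.55  0.43 -0.03  0.01 -1.12 -1.85]
scene 108 64 a [-36.   38.2] out [70.7 77.6]
scene 113 150 a [-36.9  40.4] out [37.8 77.3]
scene 118 146 a [-36.6  40. ] out [41.7 76.8]
scene 123 37 a [-30.6  35.2] out [52.8 74.1]
scene 128 44 a [-32.7  36.8] out [47.8 72.9]
scene 133 49 a [-33.2  37.3] out [43.9 73.1]
scene 138 63 a [-28.6  33.7] out [39.8 74. ]
scene 143 19 a [-11.5  14.3] out [55.1 62.4]
scene 148 23 a [-9.  13.3] out [55.5 61.6]
scene 153 17 a [-10.3  12.1] out [57.6 63.1]
scene 158 23 a [-21.3  23.9] out [57.4 90.9]
scene 163 48 a [-37.7  40. ] out [12.1 94.7]
scene 168 232 a [-39.2  40. ] out [ 3. 95.]
scene 173 163 a [-38.3  39.1] out [ 2.1 95.8]
scene 178 45 a [-35.2  37.6] out [55.8 95.7]
scene 183 42 a [-29.9  33.9] out [60.7 67.4]
scene 188 59 a [-31.9  34.9] out [44.9 67.1]
scene 193 122 a [-31.   32.8] out [44.1 79.5]
scene 198 16 a [-18.2  13.7] out [33.7 86.8]
scene 203 24 a [-7.9 13.5] out [34.1 87.9]
[-0.24419654 -0.43032697 -0.64872753] 36.37455351572537
```

>>> play_rows:
  offset:
    - [0,0,15]
    - [0,0,20]
    - [0,0,40]
    - [0,0,50]
    - [10,-40,30]
    - [10,-40,0]
    - [0,0,0]
  turn: [0,0,0,0,0,0,0]

```text
clock: 24.2
position: [623.6, 101.5, 327.6]
ee_rot: [0.599, 0.801, -0.008, 0.002]
contact_force: [-0.0, -0.1, -0.7]
gripper_width: 36.7
```

Run:
```python
from hk import *
for c in("scene","top"):
    im=hook(c) if c=="top" else None
    im,d,p=cloud(c); w=p[~np.isnan(p[...,0])]; o=w[:,:2]-[586.5,238.6]; a=o@e;b=o@n;z=w[:,2]
    for lo,hi in((188,197),(110,121)):
        g=(z>lo)&(z<hi)&(abs(a)<60)&(b>15)&(b<110)
        if g.sum()>9: print(c,lo,g.sum(),"a",np.percentile(a[g],[2,98]).round(1),"out",np.percentile(b[g],[2,98]).round(1),"zmed",np.median(z[g]),cv2.minAreaRect(w[g][:,:2].astype(np.float32)))
    if c=="scene": cv2.imwrite("pics/s7.png",cv2.resize(im[60:210,290:490],(800,600))[:,:,::-1])
s=arm.read_state();print(s["position"],s["contact_force"],s["clock"],s["joint_vel"].round(3))
```

```text
scene 188 272 a [-30.8  33.9] out [44.9 67.5] zmed 193.46814635830214 ((602.8919677734375, 185.27590942382812), (68.0416488647461, 26.687328338623047), 13.175043106079102)
scene 110 306 a [-36.9  40. ] out [37.7 75.8] zmed 117.4202380435438 ((602.2192993164062, 187.2928466796875), (79.31512451171875, 46.18743133544922), 17.17681121826172)
top -32 -4 22 [169.4 171.  173.1]
top -32 4 39 [168.9 171.6 173.2]
top -32 12 41 [168.2 170.3 172. ]
top -32 20 35 [168.5 170.1 172.1]
top -32 28 40 [168.3 169.9 171.7]
top -32 36 45 [116.  169.7 171.8]
top -32 44 56 [113.3 169.1 190.1]
top -32 52 70 [115.2 171.6 192.3]
top -32 60 69 [114.2 171.7 192.6]
top -32 68 73 [114.2 169.7 186.4]
top -32 76 53 [110.2 169.2 171.3]
top -32 84 37 [167.3 169.6 171.9]
top -32 92 37 [168.6 175.  177. ]
top 32 -4 23 [167.4 171.1 174.3]
top 32 4 39 [169.2 171.4 173. ]
top 32 12 37 [168.2 170.5 172.3]
top 32 20 37 [168.8 170.4 172.3]
top 32 28 38 [167.8 170.1 172.2]
top 32 36 37 [168.5 169.9 171.4]
top 32 44 16 [189.1 191.  192.7]
top 32 52 28 [189.3 191.5 193.8]
top 32 60 34 [138.2 191.3 193.5]
top 32 68 70 [122.  169.4 185.8]
top 32 76 53 [111.9 168.8 172. ]
top 32 84 38 [168.2 169.9 171.2]
top 32 92 23 [167.3 173.1 176. ]
top 188 524 a [-31.6  33.1] out [45.2 66.2] zmed 191.9593092520053 ((602.7879028320312, 185.5388641357422), (68.125244140625, 22.250761032104492), 17.153417587280273)
top 110 294 a [-38.5  30.6] out [39.5 74.6] zmed 115.59614103850322 ((599.6731567382812, 184.817138671875), (73.5995101928711, 39.21231460571289), 16.541461944580078)
[622.61398277 104.80546606 326.3555865 ] [ 0.42358155  0.48047781 -0.12515619] 24.35 [ 0.019  0.01  -0.017 -0.005 -0.001 -0.001]
```

View pics/s7.png

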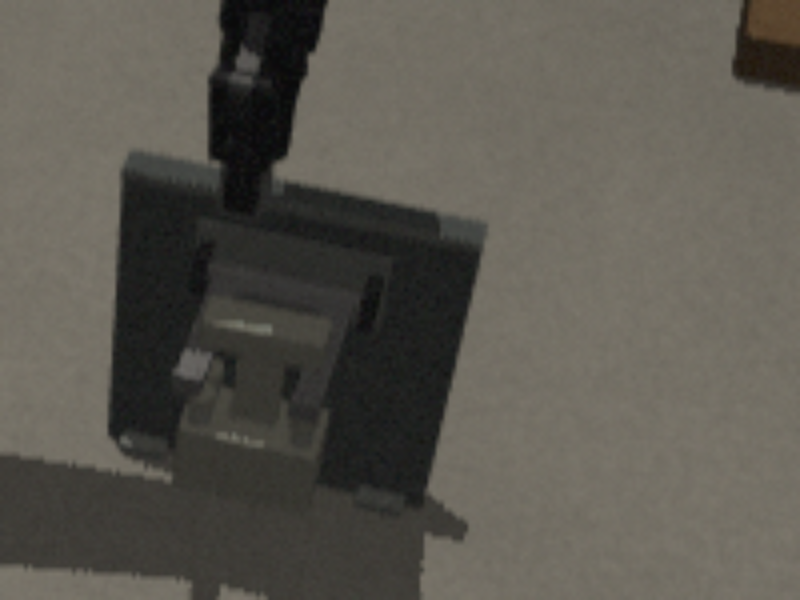

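The picture shows the carrier hanging with its bar across both prongs (bar around pixel (265, 320)) and the gripper well clear above. By the depth data it sits about 18 mm out from the seat, 1 mm off along the divider and level.

```bash
python3 -c "
from bench import arm
print(arm.job_done())"
```

```text
the job is handed in; nothing more can be done
None
```

The job is done and handed in at about 24 s of the 69 s allowed. I folded the hook fully down and lifted the carrier out of its stand by the bar ends. I then stood it on the free desk, let go, took it again across the bar's thickness between the prongs, and hung it on the hook. No verdict was reported.

**Last checks (scene and top cameras):**
- **Hook:** flat, with the prong faces at about 170 mm along their whole length.
- **Bar:** rests across both prongs, about 18 mm out from the seat along the prongs (limit 32) and about 1 mm off along the divider (limit 12). It is level and within about 3° of the divider's direction.
- **Gripper:** open and more than 120 mm above the carrier, with no contact force.

**What did not go to plan:**
- **Hook pressing:** the first presses stopped at about 1.40 rad. I opened the fingers wider and pressed lower to reach the stop.
- **Tool tilt:** the tool drifted a few degrees off vertical (up to about 4°) around the first grasp. It was about 1° for the hang.
- **Carrier position:** the wrist camera and the fixed cameras disagreed by about 3 mm, so I used values in between.
- **Tube rack, jar and cup:** not measured again at the end. The arm's path stayed clear of them.

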